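Unlock the medicine box and hold the key turned

ROBOT

A 6-joint arm with a two-finger parallel gripper is mounted at the origin on a cart in front of the work surface, level with it; the furniture and walls round the work are solid. World frame = base frame: x ahead of the robot, y to its left, z up, the work surface at z = 0. Lengths are in mm, angles in degrees, forces in N, time in s.
With the tool pointing down it reaches from about 300 to 850 mm from the base axis. Payload 4.2 kg.
Tool frame: the origin (TCP) lies at the very end of the fingers, on their centre line; the grasp point (between the pads) lies 19 mm behind it (hold_point_z is the z of the grasp point in the tool frame, in mm); z points along the fingers, y is the direction in which the jaws open and shut (so a half turn about z gives the same grasp; the last joint's range is limited). The gripper opens to 91 mm and grips with 3 to 60 N. Pads are 32 mm wide; open, the fingers measure 118 mm over their backs; the gripper's body (76 mm by 178 mm) begins 60 mm behind the grasp point.
Start: joints at [-64.916, 18.312, 89.639, -0, 72.044, -1.146], TCP at [254.142, -515.805, 213.976] pointing down, gripper open.
Joint ranges: [-177.97, 177.97], [-48.28, 115.42], [12.27, 149.76], [-77.06, 257.06], [2.81, 150.46], [-146.56, 146.56]. Speed limits (degrees/s): [147.25, 147.25, 180, 180, 180, 180].

INTERFACE

Orientations are given as [roll, pitch, yaw] about the fixed x, y, z axes, in that order (R = Rz(yaw) Ry(pitch) Rx(roll)).
In Python, from workcell import state, grab_frame, job_done, hold_point_z gives the robot as it stands. The module is installed in compiled form; this text tells all that it offers.
- The arm moves only by the shell command python3 -m creep 'ROWS' [FORCE]. ROWS is JSON, a list of rows, each a list of 7 numbers: the closure, from 0 (fully open) to 1 (shut), then the shift along the tool's x, y, z in mm, then the turn, a rotation vector about the tool's x, y, z in degrees. A call has 1 to 5 rows; each row shifts and turns the commanded pose from where the row before left it, along the tool's axes as they then stand; what a row does not reach is not made up. A row lasts 1/8 s, in which the tool goes at most 62.5 mm and 10.7 degrees, less where a joint would pass 70% of its speed; a pose out of reach is approached as far as the arm can. A call is refused whole if a number of a shift passes 62.5 or a number of a turn 10.7, either way. A call with a gripper value outside its range is refused whole. The fingers move at their own pace and stop on an object; FORCE is the grip in N (left out, the last holds). Time passes only in rows, so rows that do not move let the fingers close. It gives the time, the measured TCP pose, the force and the opening at its end, in the units of the state.
- state(): the state, without advancing time (a new reading comes with each control period).
- grab_frame(name): name is "scene" or "top"; returns a dict with "frame" (420x560x3 uint8, red, green, blue), "fx", "fy", "cx", "cy" (pixels), "k1" (the pictures are not rectified: a ray, as slopes to the right and down, at radius r is drawn at 1 + k1 r^2 times it, then the intrinsics apply), "view" (4x4, takes a point from world to camera coordinates). Camera axes: x right, y down, z forward; pixel columns grow to the right and rows downward; lengths in mm; the calibration is good to about 2 mm. A picture is of the moment at which its call begins. There is no depth.
- job_done(): hands the job in, once; it reports no verdict.
The state is a dict: "time_s": time; "qpos": joint angles; "qvel": joint speeds; "effort": joint torques, N m; "ee_pos": TCP position; "ee_rot": TCP orientation; "force": force on the tool from outside, world axes, zero at the start; "torque": the same for the moment, N m; "gripper_width": finger opening in mm.
Only numpy, scipy, OpenCV 4.12 (cv2) and the standard library are available. Lean on these libraries where they do the work, as an engineer would, in place of code of your own. Each camera call takes 0.05 s, during which the arm holds its last target.

TASK

Take the red key out of the wooden key stand, push it fully home over the sticky pins into the red-ringed lock of the medicine box, and turn it clockwise a quarter turn to its stop. The lock springs back, so finish still gripping the key, in the lock and turned to its stop, so that I can open the lid. Leave the blue key in the stand, and do not knock over or push about the jar, timer, tin and bottle standing near it.

Things in the scene. Friction and masses are not known exactly. Their poses are not given: they have to be found in the camera images.
- keyhole (a point): Middle of the keyhole's mouth on the lock's flat face, ringed in red, in the lid of the medicine box, 96 mm above the worktop. z up; the slot runs along x, which points to the back of the box; this frame does not turn with the plug. Slot 18 x 7 mm; at the face a sloping lead-in 24 x 13 mm, 5 mm deep.
- med_box: Fixed grey steel medicine box, 130 mm deep (x, front at -x), 170 mm wide (y), lid 92 mm above the worktop. Origin at the middle of its underside. The keyhole lies 15 mm in front of the lid's middle.
- lock_pins (a point): Middle of the slot at its two sprung sticky pins, 9 mm below the lock's face. The blade stops on them: it takes a downward push of some 5 to 12 N to pass, with small turns to and fro as a help. The slotted plate ends 13 mm below the face; the key can turn only once its blade is wholly below that, when it is less than 4 mm short of home.
- red_key_grip (a point): Middle of the flat red bow (handle) of the red key: 30 mm wide along x, 10 mm thick along y, 46 mm tall along z (up). Upright in the stand, blade down; alike after a half turn about z. A red disc 30 mm across, 5 mm thick, ends the bow below; its underside, 28 mm below this point, rests on the stand at first and on the lock's face when the key is fully home.
- red_key_tip (a point): Lower end of the red key's blade, 58 mm below the bow's middle, 30 mm below the disc's underside; same axes. Steel blade 12 mm tall, 16 mm wide along x, 5 mm thick along y, narrower at its tip; above it a round shank 5 mm thick, 18 mm long up to the disc.
- red_key: The red key as a whole, 50 g or so; origin at the lower end of its blade, z up along the key.
- blue_key_grip (a point): Middle of the bow of the blue key, which has the same shape and stays in the stand.
- key_stand: Fixed wooden block 130 x 56 mm, 42 mm tall, with two slots 35 mm deep, 34 mm to either side of its middle along x, in which the two keys stand (red in either), flat bows along the block's x. Origin at the middle of its underside; z up.
- lock_plug (a joint): How far the lock's plug is turned, rad: 0 as found, growing clockwise seen from above, stop at 1.40. The key has some 0.15 rad of play in the plug, so the hand turns about 1.55 from square with the slot to reach the stop. A spring turns it back when the key is let go, about 0.03 N m at 0 and 0.1 N m at the stop.
- bolt (a joint): How far the brass bolt on the front of the box is drawn, m: 0 locked, 0.022 fully drawn; it follows the plug.
- spice_jar_1: Glass jar with a steel cap, 42 mm across, 88 mm tall; bystander. Origin under its middle.
- egg_timer: Red and white kitchen timer, 61 mm across, 56 mm tall; bystander. Origin under its middle.
- small_tin: Food tin, 58 mm across, 72 mm tall; bystander. Origin under its middle.
- vanilla_bottle: Small amber bottle with a black cap, 38 mm across, 86 mm tall; bystander. Origin under its middle.
There are look-alikes about, which are no part of the job. Several things have the shape of the red_key; the one meant has the colours described above.

How it is judged (in metres and radians):
On the way, in this order (a step that is already met when the one before it is completed fails the run):
1. the red key is lifted clear of the stand (height (world z) of red_key_tip above 0.05 m and contact force between the fingers and red_key above 0.5 N), for 0.1 s.
2. the red key is in the lock past the pins, not yet turned (z of red_key_tip in the frame of keyhole below -0.026 m and horizontal distance between red_key_tip and keyhole below 0.005 m and angle between red_key_tip's own z axis and vertical below 0.15 rad and value of joint lock_plug below 0.5 rad), for 0.1 s.
3. the key is turned to the stop (z of red_key_tip in the frame of keyhole below -0.026 m and horizontal distance between red_key_tip and keyhole below 0.005 m and angle between red_key_tip's own z axis and vertical below 0.15 rad and value of joint lock_plug above 1.2 rad), for 0.5 s.
At the end, for the whole second after the job is handed in: The red key is home in the lock (within 4 mm of fully in, upright within 0.15 rad), the plug is turned at least 1.2 rad with the bolt drawn at least 18 mm, the key is at rest in the robot's grip and is kept turned by it; the blue key is within 20 mm of its place (all of step 3 and value of joint bolt above 0.018 m and contact force between the fingers and red_key above 1 N and linear speed of red_key below 0.02 m/s and distance of blue_key_grip from where it was at the start of the episode below 0.02 m); the arm keeps its last pose, push and grip.
It fails at once if the blue key is pulled out of the stand or shoved (distance of blue_key_grip from where it was at the start of the episode above 0.02 m).
It fails at once if the jar, timer, tin or bottle near the stand is pushed more than 4 cm or knocked over (distance of any of spice_jar_1, egg_timer, small_tin, vanilla_bottle from where it was at the start of the episode above 0.04 m or angle between any of spice_jar_1, egg_timer, small_tin, vanilla_bottle's own z axis and vertical above 0.5 rad).
It also fails if it takes over 43 s, if anything falls off the work surface, if the arm or the gripper's body presses on something with over 40 N, if the wrist force passes 120 N, or if a joint passes its speed limit or range.

## Working session

There is one attempt and no reset: what is moved stays moved. The work goes in short steps, Python scripts to look and compute and a shell command to move; the robot and the scene stay as the last step left them, time stands still between calls to the robot, and variables do not carry over. Pictures are saved under pics/ and viewed, and the job is handed in when it is done.

```bash
mkdir -p pics
cat > h.py <<'E'
import numpy as np, cv2, json
from workcell import state, grab_frame, job_done, hold_point_z
def snap(name,tag):
    g=grab_frame(name); f=g.pop("frame"); cv2.imwrite(f"pics/{tag}.png",cv2.cvtColor(f,cv2.COLOR_RGB2BGR))
    json.dump({k:(np.array(v).tolist()) for k,v in g.items()},open(f"pics/{tag}.json","w")); return f,g
def load(tag):
    return json.load(open(f"pics/{tag}.json"))
def ray(g,u,v):
    V=np.array(g["view"]); d=np.array([(u-g["cx"])/g["fx"],(v-g["cy"])/g["fy"]])
    s=d.copy()
    for _ in range(30): s=d/(1+g["k1"]*(s@s))
    R=V[:3,:3]; o=-R.T@V[:3,3]; return o,R.T@np.array([s[0],s[1],1])
def at_z(g,u,v,z):
    o,d=ray(g,u,v); return o+d*(z-o[2])/d[2]
def proj(g,p):
    V=np.array(g["view"]); c=V[:3,:3]@np.array(p,float)+V[:3,3]; s=c[:2]/c[2]; s=s*(1+g["k1"]*(s@s))
    return s[0]*g["fx"]+g["cx"], s[1]*g["fy"]+g["cy"]
def crop(tag,x0,y0,x1,y1,k,out):
    im=cv2.imread(f"pics/{tag}.png")[y0:y1,x0:x1]; cv2.imwrite(f"pics/{out}.png",cv2.resize(im,None,fx=k,fy=k,interpolation=cv2.INTER_CUBIC))
def tri(g1,p1,g2,p2):
    o1,d1=ray(g1,*p1);o2,d2=ray(g2,*p2)
    t=np.linalg.lstsq(np.c_[d1,-d2],o2-o1,rcond=None)[0]; a=o1+d1*t[0];b=o2+d2*t[1]
    return (a+b)/2, np.linalg.norm(a-b)
E
python3 - <<'E'
from h import *
s=state(); print({k:np.round(v,2).tolist() for k,v in s.items()}); print(hold_point_z if not callable(hold_point_z) else hold_point_z())
for n in ("scene","top"):
    f,g=snap(n,n+"0"); V=np.array(g["view"]); print(n,g["fx"],g["cx"],g["cy"],g["k1"],-V[:3,:3].T@V[:3,3],V[2,:3])
E
```

```text
{'time_s': 0.0, 'qpos': [-64.92, 18.35, 89.71, 0.0, 72.05, -1.15], 'qvel': [-0.09, 0.06, 0.1, 0.02, 0.06, -0.08], 'effort': [0.0, -41.25, -23.2, 0.07, 0.05, -0.0], 'ee_pos': [253.92, -515.3, 213.12], 'ee_rot': [-179.9, -0.0, 26.23], 'force': [-0.23, 0.72, -0.17], 'torque': [-0.05, 0.07, -0.02], 'gripper_width': 91.09}
-18.8
scene 518.606811358398 274.4495559383639 203.53014407319924 -0.024995880628295365 [-156.49874285  848.71267937  594.40780882] [ 0.62568974 -0.64731538 -0.4353104 ]
top 417.8656511720787 282.17053440268006 205.0765043445236 -0.1197249847684662 [365.37267075 112.91880123 997.54269318] [ 1.81244634e-01 -3.58729019e-04 -9.83437977e-01]
```

View pics/scene0.png

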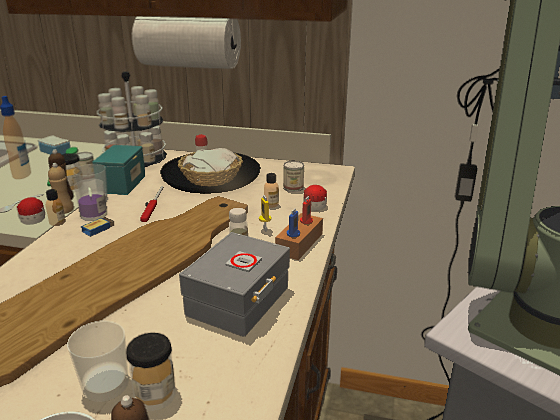

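View pics/top0.png

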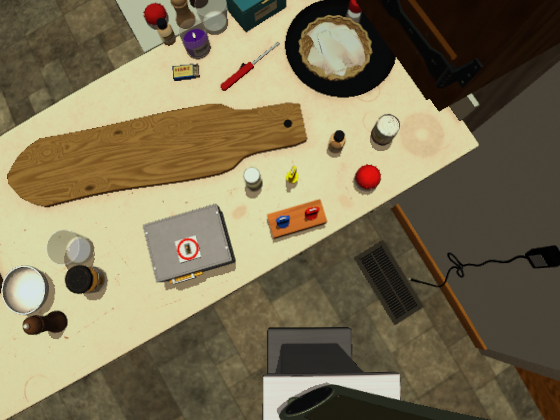

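Top view: the stand is at about (297,219), with the red bow at (312,212) and the blue bow at (283,222). The box lock is at (188,249), with its ring and slot visible. Look-alike: a yellow key at (292,175), on its own holder. Next I'll enlarge the stand and the lock.

Run:
```python
from h import *
crop("top0",255,150,395,255,5,"c1"); crop("top0",135,195,245,290,6,"c2")
crop("scene0",220,150,350,260,6,"c3"); crop("scene0",170,220,310,330,5,"c4")
```

```text
(no output)
```

View pics/c1.png

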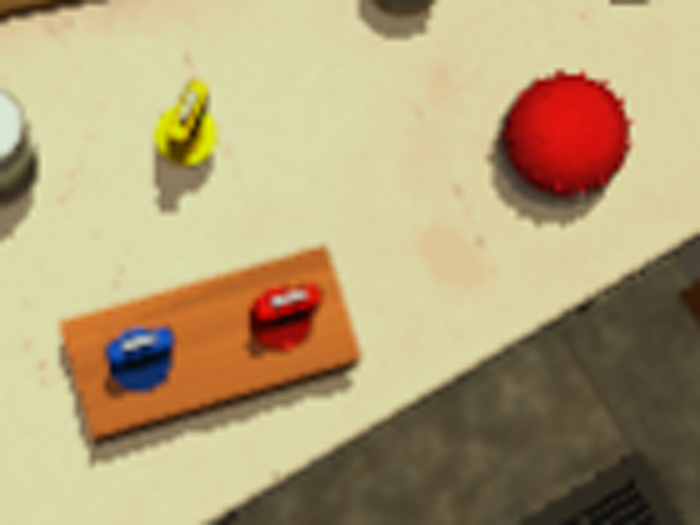

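View pics/c2.png

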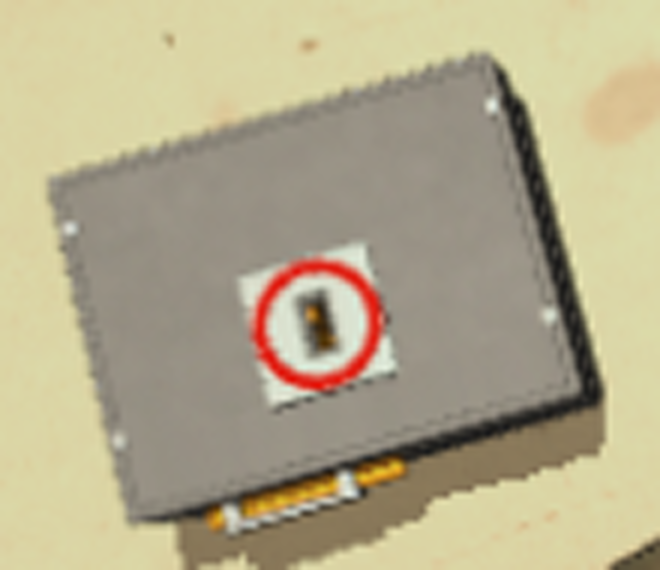

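View pics/c3.png

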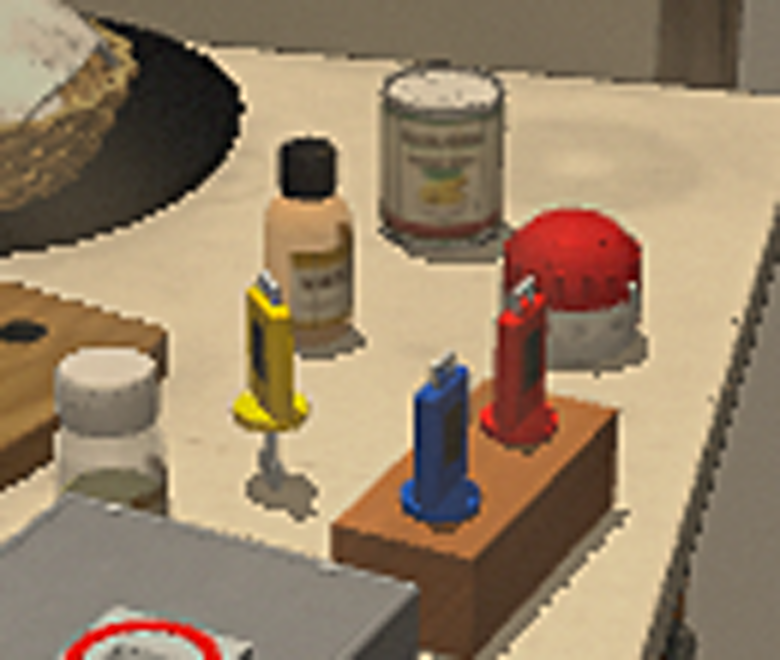

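View pics/c4.png

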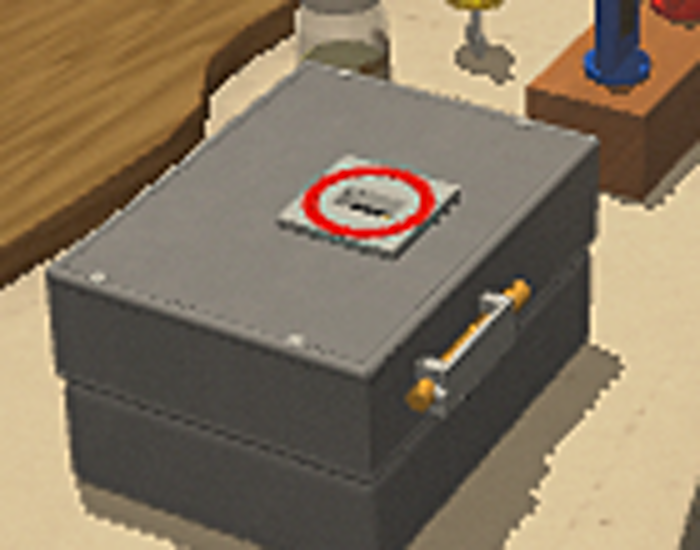

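Run:
```python
from h import *
G={n:load(n+"0") for n in("scene","top")}; I={n:cv2.imread(f"pics/{n}0.png") for n in G}
def red(n,box):
    x0,y0,x1,y1=box; im=I[n][y0:y1,x0:x1].astype(int); b,g,r=im[...,0],im[...,1],im[...,2]
    m=((r>120)&(g<70)&(b<70)).astype(np.uint8); c=np.vstack([p.reshape(-1,2) for p in cv2.findContours(m,cv2.RETR_EXTERNAL,cv2.CHAIN_APPROX_NONE)[0] if len(p)>8]).astype(np.float32)
    e=cv2.fitEllipse(c); return np.array(e[0])+[x0,y0],e
et,e1=red("top",(165,230,215,275)); es,e2=red("scene",(222,243,268,275))
print("ring px",et,e1[1],es,e2[1]); print("ring top@96",at_z(G["top"],*et,96),"scene@96",at_z(G["scene"],*es,96)); print("tri",tri(G["top"],et,G["scene"],es))
def pc(x,y,k,x0,y0): return ((x+.5)/k-.5+x0,(y+.5)/k-.5+y0)
# stand corners
st=[at_z(G["top"],*pc(x,y,5,255,150),42) for x,y in((62,321),(325,248),(358,358),(95,438))]
st=np.array(st); print("stand",st.round(1).tolist(),"centre",st.mean(0).round(1)); d=st[1]-st[0];e=st[2]-st[3]; print(np.linalg.norm(d),np.linalg.norm(e),np.linalg.norm(st[3]-st[0]),np.degrees(np.arctan2(d[1],d[0])),np.degrees(np.arctan2(e[1],e[0])))
# same in scene: top corners visible (332,522)left,(475,562)front,(618,408)right ; back hidden
ss=[at_z(G["scene"],*pc(x,y,6,220,150),42) for x,y in((332,522),(475,562),(618,408))]; print("scene stand",np.round(ss,1).tolist())
# box lid corners top z=92
bx=np.array([at_z(G["top"],*pc(x,y,6,135,195),92) for x,y in((50,180),(490,55),(580,395),(133,520))]); print("box",bx.round(1).tolist())
for a,b in((0,1),(3,2),(3,0),(2,1)):
    d=bx[b]-bx[a]; print(np.linalg.norm(d).round(1),np.degrees(np.arctan2(d[1],d[0])).round(1))
print(bx.mean(0))
# key disc/bow tops
for nm,t,s in(("redtop",(289,298),(525,293)),("blue",(140,344),(445,360))):
    print(nm,tri(G["top"],pc(*t,5,255,150),G["scene"],pc(*s,6,220,150)))
for nm,p,z in(("timer",(368,178),50),("jar",(252,172),88),("tin",(387,123),72),("bottle",(339,134),86),("yellow",(292,172),60)): print(nm,at_z(G["top"],*p,z).round(0))
```

```text
ring px [187.55399323 248.68548775] (19.474977493286133, 20.294286727905273) [243.27506065 260.09415436] (12.898723602294922, 25.392900466918945)
ring top@96 [436.114244   318.12764411  96.        ] scene@96 [437.63261072 314.9663396   96.        ]
tri (array([435.6162699 , 317.35618659,  98.05797207]), np.float64(0.886454223982347))
stand [[521.1, 147.8, 42.0], [555.1, 25.2, 42.0], [503.2, 10.9, 42.0], [466.6, 132.5, 42.0]] centre [511.5  79.1  42. ]
127.25257037662811 126.9899803406001 56.55809749378533 -74.48249348002714 -73.25278309363101
scene stand [[522.7, 144.6, 42.0], [466.6, 130.3, 42.0], [505.2, 3.7, 42.0]]
box [[489.4, 421.3, 92.0], [535.8, 258.4, 92.0], [411.2, 223.0, 92.0], [365.6, 384.6, 92.0]]
169.4 -74.1
167.9 -74.3
129.1 16.5
129.6 15.8
[450.50730449 321.8087543   92.        ]
redtop (array([520.1190206 ,  45.88234953, 100.75965565]), np.float64(2.84681933713331))
blue (array([500.28286696, 111.30255401, 103.13589936]), np.float64(1.5181766123032467))
timer [604. -89.  50.]
jar [609. 180.  88.]
tin [ 733. -136.   72.]
bottle [699. -19.  86.]
yellow [616.  90.  60.]
```

Red bow (top view 312,212) is at about (520,46), which matches stand centre + 34 mm. Blue is at (501,111). The keyhole is at about (436,317), and it agrees with the box centre − 15 mm. The yellow key is a look-alike in neither slot. I'll turn the tool to yaw 106° and move above the red key.

```bash
python3 -m creep '[[0.4,0,0,0,0,0,-10],[0.4,0,0,0,0,0,-10],[0.4,0,0,0,0,0,-10],[0.4,0,0,0,0,0,-10],[0.4,0,0,0,0,0,-10]]' 20
python3 -m creep '[[0.4,0,0,0,0,0,-10],[0.4,0,0,0,0,0,-10],[0.4,0,0,0,0,0,-10],[0.4,38.8,34.4,0,0,0,0],[0.4,38.8,34.4,0,0,0,0]]'
python3 -m creep '[[0.4,38.8,34.4,0,0,0,0],[0.4,38.8,34.4,0,0,0,0],[0.4,38.8,34.4,0,0,0,0],[0.4,38.8,34.4,0,0,0,0],[0.4,38.8,34.4,0,0,0,0]]'
python3 -m creep '[[0.4,38.8,34.4,0,0,0,0],[0.4,38.8,34.4,0,0,0,0],[0.4,38.8,34.4,0,0,0,0],[0.4,38.8,34.4,0,0,0,0],[0.4,38.8,34.0,0,0,0,0]]'
python3 -m creep '[[0.4,0,0,30,0,0,0],[0.4,0,0,30,0,0,0],[0.4,0,0,15,0,0,0],[0.4,0,0,0,0,0,0],[0.4,0,0,0,0,0,0]]'
```

```text
time_s: 0.72
ee_pos: [254.0, -515.5, 213.5]
ee_rot: [-180.0, -0.0, 76.6]
force: [0.6, -0.3, -0.1]
gripper_width: 54.7
time_s: 1.35
ee_pos: [298.6, -421.0, 213.3]
ee_rot: [-180.0, -0.1, 106.1]
force: [0.3, -0.8, -0.8]
gripper_width: 54.5
time_s: 1.98
ee_pos: [409.7, -186.1, 213.8]
ee_rot: [-180.0, -0.0, 106.2]
force: [0.3, 0.5, -0.2]
gripper_width: 54.7
time_s: 2.6
ee_pos: [520.3, 48.2, 213.6]
ee_rot: [-180.0, 0.0, 106.2]
force: [0.8, 0.5, -0.2]
gripper_width: 54.7
time_s: 3.22
ee_pos: [520.8, 46.4, 140.0]
ee_rot: [179.9, 0.0, 106.2]
force: [-0.2, -0.2, 0.6]
gripper_width: 54.8
```

Run:
```python
from h import *
snap("scene","scene1"); f,g=snap("top","top1")
crop("scene1",220,130,350,260,5,"c5"); crop("top1",240,150,380,260,5,"c6")
s=state()["ee_pos"]; print(s, proj(load("scene1"),s), proj(g,s))
```

```text
[520.77056082  46.37614132 140.12544317] (np.float64(306.5487691934135), np.float64(182.12880732007793)) (np.float64(313.91214207111335), np.float64(206.19708448158303))
```

View pics/c5.png

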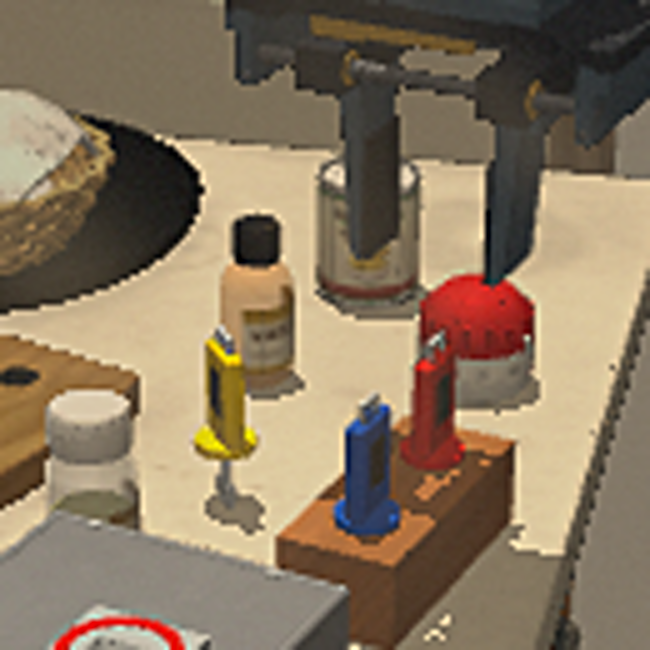

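View pics/c6.png

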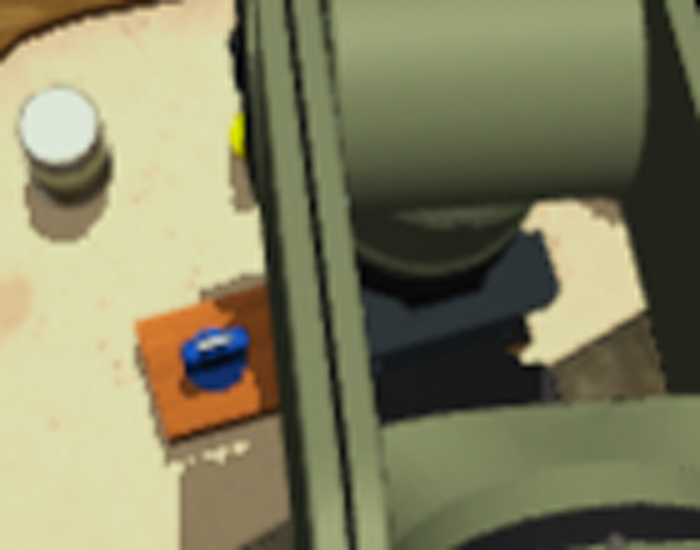

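The scene crop shows the fingers straddling the red key: finger tips centre at about (307,183), bow top at about (307,200). Nothing else is in the way, so I'll descend.

```bash
python3 -m creep '[[0.4,0,0,25,0,0,0],[0.4,0,0,25,0,0,0],[0.4,0,0,25,0,0,0],[0.4,0,0,11,0,0,0],[0.4,0,0,0,0,0,0]]'
python3 - <<'E'
from h import *
snap("scene","scene2")
crop("scene2",240,130,360,250,5,"c7")
s=np.array(state()["ee_pos"]); g=load("scene2")
E
```

```text
time_s: 3.95
ee_pos: [520.0, 46.4, 53.0]
ee_rot: [-180.0, 0.0, 106.2]
force: [0.6, 0.3, -0.1]
gripper_width: 54.5
```

View pics/c7.png

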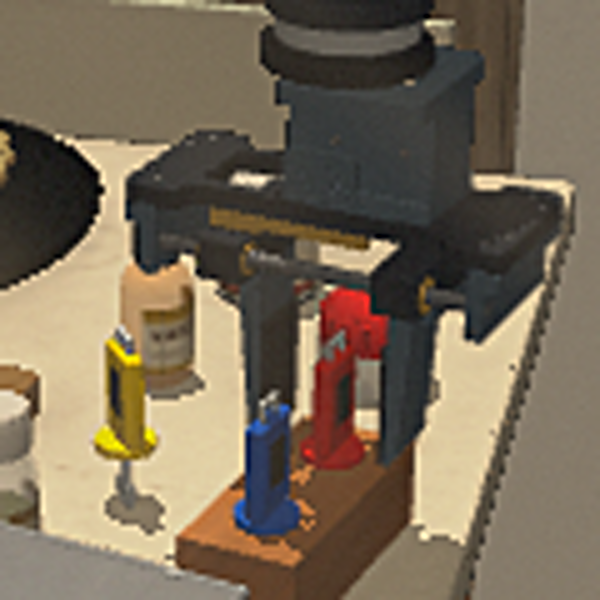

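The bow, at about (307,207), sits between the two fingers near the middle. Closing.

```bash
python3 -m creep '[[1,0,0,0,0,0,0],[1,0,0,0,0,0,0],[1,0,0,0,0,0,0],[1,0,0,0,0,0,0]]' 25; python3 -m creep '[[1,0,0,0,0,0,0],[1,0,0,0,0,0,0]]' 45
```

```text
time_s: 4.5
ee_pos: [520.1, 46.5, 53.1]
ee_rot: [180.0, 0.0, 106.2]
force: [0.6, 0.1, 0.5]
gripper_width: 17.5
time_s: 4.75
ee_pos: [520.8, 46.6, 53.2]
ee_rot: [179.9, 0.0, 106.2]
force: [1.2, -0.1, 0.8]
gripper_width: 9.8
```

```bash
python3 -m creep '[[1,0,0,-10,0,0,0],[1,0,0,-10,0,0,0],[1,0,0,-10,0,0,0],[1,0,0,-20,0,0,0],[1,0,0,-20,0,0,0]]'
python3 -m creep '[[1,0,0,-25,0,0,0],[1,0,0,-25,0,0,0],[1,0,0,0,0,0,0]]'
python3 - <<'E'
from h import *
snap("scene","scene3")
crop("scene3",220,60,380,230,4.5,"c8")
E
```

```text
time_s: 5.38
ee_pos: [518.0, 46.2, 123.6]
ee_rot: [-179.8, -0.0, 106.2]
force: [-0.4, 0.2, -0.8]
gripper_width: 9.6
time_s: 5.75
ee_pos: [519.9, 46.3, 174.8]
ee_rot: [179.9, 0.0, 106.2]
force: [0.3, -0.1, -0.1]
gripper_width: 10.1
```

View pics/c8.png

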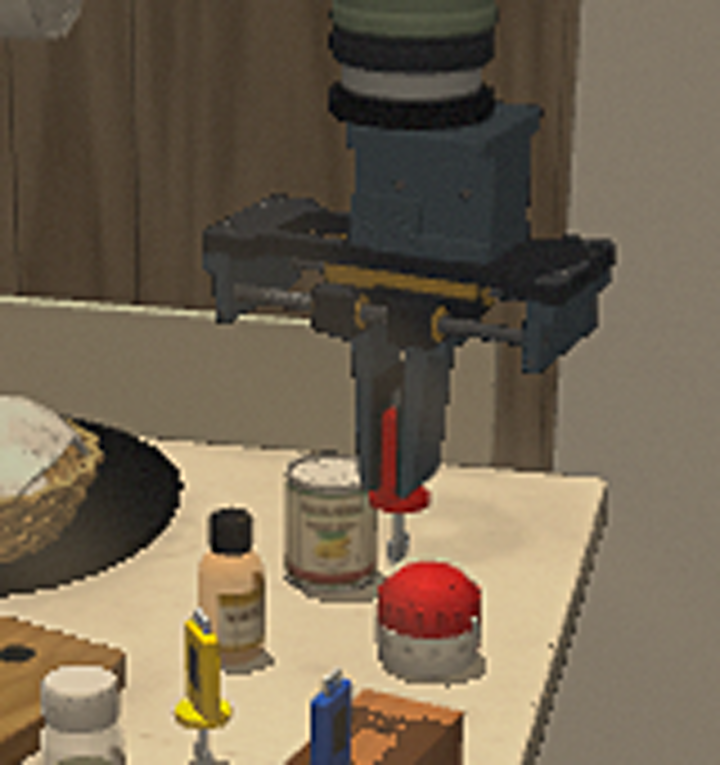

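The key is held firmly, with the disc at about (309,170) and the blade hanging below it, upright. The blue key is still in the stand. Next I'll turn to the slot direction and carry it over the lock.

```bash
python3 -m creep '[[1,0,0,0,0,0,-10],[1,0,0,0,0,0,-10],[1,0,0,0,0,0,-10],[1,0,0,0,0,0,-10],[1,0,0,0,0,0,-10]]'
python3 -m creep '[[1,0,0,0,0,0,-10],[1,0,0,0,0,0,-10],[1,0,0,0,0,0,-10],[1,0,0,0,0,0,-9.8],[1,0,0,0,0,0,0]]'
python3 -m creep '[[1,1,40,0,0,0,0],[1,1,48,0,0,0,0],[1,1,52,0,0,0,0],[1,1,52,0,0,0,0],[1,1,48,0,0,0,0]]'
python3 -m creep '[[1,1.1,43.4,0,0,0,0],[1,0,0,10,0,0,0],[1,0,0,10,0,0,0],[1,0,0,0,0,0,0],[1,0,0,0,0,0,0]]'
python3 - <<'E'
from h import *
snap("scene","scene4");snap("top","top4")
crop("scene4",190,150,310,290,5,"c9"); crop("top4",130,190,250,290,6,"c10")
E
```

```text
time_s: 6.42
ee_pos: [518.2, 46.3, 171.2]
ee_rot: [-179.9, -0.2, 156.6]
force: [-0.7, -0.0, -0.3]
gripper_width: 9.9
time_s: 7.05
ee_pos: [518.6, 46.3, 171.5]
ee_rot: [180.0, -0.2, -164.1]
force: [-0.1, 1.3, -0.6]
gripper_width: 9.7
time_s: 7.68
ee_pos: [447.5, 276.9, 172.1]
ee_rot: [-180.0, -0.1, -164.1]
force: [0.5, -0.7, -0.4]
gripper_width: 9.9
time_s: 8.3
ee_pos: [436.2, 316.3, 152.9]
ee_rot: [-180.0, -0.0, -164.1]
force: [0.1, -0.4, -1.0]
gripper_width: 9.8
```

View pics/c9.png

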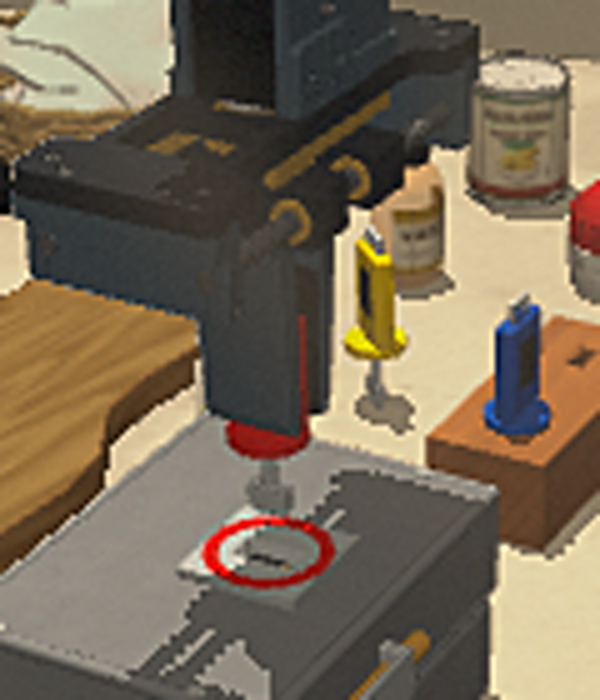

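View pics/c10.png

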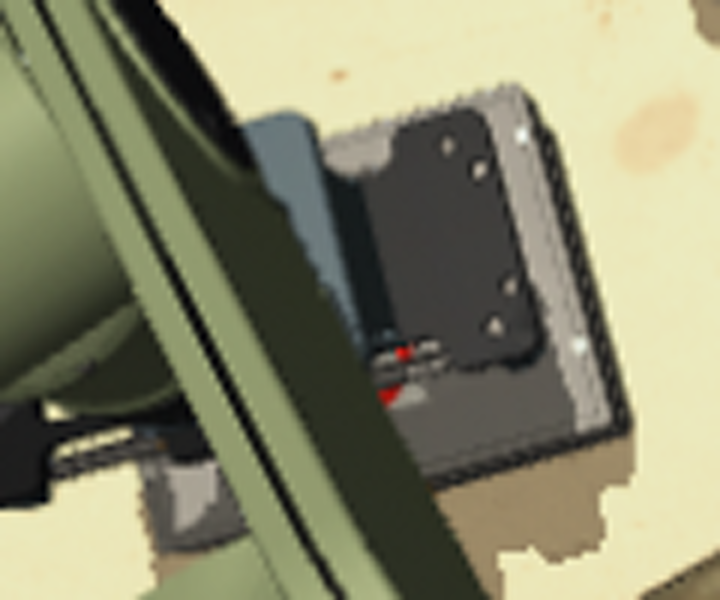

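Scene crop: the disc extremes are at about x 228–311, y≈440, and the blade tip is at about (270,513). The ring is centred at about (268,552), so the blade looks roughly over the slot. I'll measure the offset using this camera only.

Run:
```python
from h import *
g=load("scene4"); im=cv2.imread("pics/scene4.png").astype(int)
crop("scene4",225,225,265,275,12,"c11")
# predicted disc outline/blade for key at (x,y), tip z=112, yaw 16
def model(x,y,tz,a=np.radians(16)):
    th=np.linspace(0,2*np.pi,73); lo=[proj(g,(x+15*np.cos(t),y+15*np.sin(t),tz+30)) for t in th]; hi=[proj(g,(x+15*np.cos(t),y+15*np.sin(t),tz+35)) for t in th]
    return np.array(lo),np.array(hi),[proj(g,(x,y,tz)),proj(g,(x,y,tz+12)),proj(g,(x,y,tz+30))]
for p in((436.3,316.7),(437.6,315.0)):
    lo,hi,c=model(*p,112); print(p,"disc x",lo[:,0].min().round(1),lo[:,0].max().round(1),"ybot",lo[:,1].max().round(1),"tip,bladetop,under",np.round(c,1).tolist())
print("ring",proj(g,(436.3,317.2,96)))
b,gg,r=im[...,0],im[...,1],im[...,2]
m=((r>110)&(gg<70)&(b<70)); 
for y in range(232,246): 
    xs=np.where(m[y,225:265])[0]+225; print(y,(xs.min(),xs.max()) if len(xs) else None)
```

```text
(436.3, 316.7) disc x 233.8 250.9 ybot 242.8 tip,bladetop,under [[242.8, 253.1], [242.6, 247.3], [242.4, 238.5]]
(437.6, 315.0) disc x 234.0 251.1 ybot 242.1 tip,bladetop,under [[243.0, 252.5], [242.8, 246.7], [242.6, 237.9]]
ring (np.float64(242.86894432766465), np.float64(260.8452977983767))
232 None
233 None
234 (np.int64(236), np.int64(236))
235 (np.int64(235), np.int64(240))
236 (np.int64(235), np.int64(251))
237 (np.int64(236), np.int64(250))
238 (np.int64(237), np.int64(249))
239 (np.int64(236), np.int64(248))
240 (np.int64(238), np.int64(247))
241 (np.int64(240), np.int64(245))
242 None
243 None
244 None
245 None
```

View pics/c11.png

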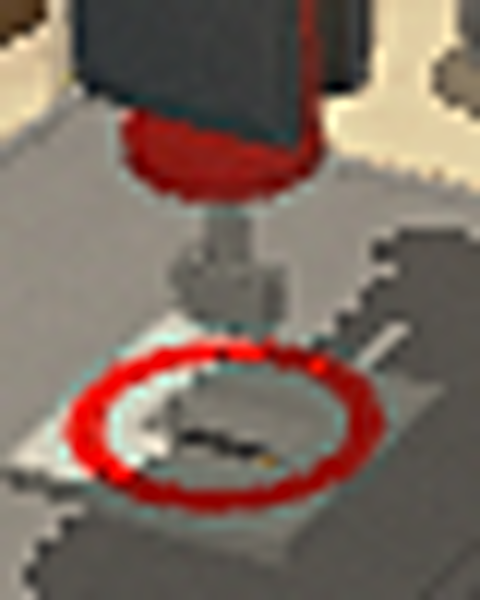

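The disc centre agrees with the ring centre within about 1 mm, measured against the projected model. I'll lower in small steps and watch the force.

```bash
python3 -m creep '[[1,0,0,8,0,0,0],[1,0,0,7,0,0,0],[1,0,0,0,0,0,0]]' 55
python3 -m creep '[[1,0,0,3,0,0,0],[1,0,0,0,0,0,0]]'
python3 -m creep '[[1,0,0,2,0,0,0],[1,0,0,0,0,0,0]]'
```

```text
time_s: 8.78
ee_pos: [435.4, 316.8, 137.0]
ee_rot: [-180.0, -0.1, -164.0]
force: [-1.0, -0.1, -0.7]
gripper_width: 10.0
time_s: 9.02
ee_pos: [435.7, 317.2, 134.8]
ee_rot: [-180.0, -0.0, -164.0]
force: [-0.2, -0.4, -1.1]
gripper_width: 9.8
time_s: 9.28
ee_pos: [435.8, 317.2, 132.8]
ee_rot: [-180.0, -0.0, -164.0]
force: [-0.4, 0.5, -0.6]
gripper_width: 9.7
```

```bash
python3 -m creep '[[1,0,0,2,0,0,0],[1,0,0,0,0,0,0]]'
python3 -m creep '[[1,0,0,2,0,0,0],[1,0,0,0,0,0,0]]'
python3 -m creep '[[1,0,0,1,0,0,0],[1,0,0,0,0,0,0]]'
```

```text
time_s: 9.52
ee_pos: [435.8, 317.1, 130.8]
ee_rot: [-180.0, -0.0, -164.0]
force: [-0.1, -0.5, 0.5]
gripper_width: 10.2
time_s: 9.78
ee_pos: [435.9, 317.5, 128.9]
ee_rot: [180.0, 0.0, -164.0]
force: [-0.6, 0.3, 0.4]
gripper_width: 9.7
time_s: 10.02
ee_pos: [436.1, 317.6, 128.2]
ee_rot: [180.0, 0.0, -164.0]
force: [-0.3, 0.5, 2.0]
gripper_width: 9.6
```

```bash
python3 -m creep '[[1,0,0,1,0,0,0],[1,0,0,0,0,0,0]]'
python3 - <<'E'
from h import *
snap("scene","scene5");crop("scene5",220,225,270,280,11,"c12")
E
```

```text
time_s: 10.28
ee_pos: [436.2, 317.5, 126.9]
ee_rot: [180.0, 0.1, -164.0]
force: [0.0, 1.9, 0.9]
gripper_width: 9.9
```

View pics/c12.png

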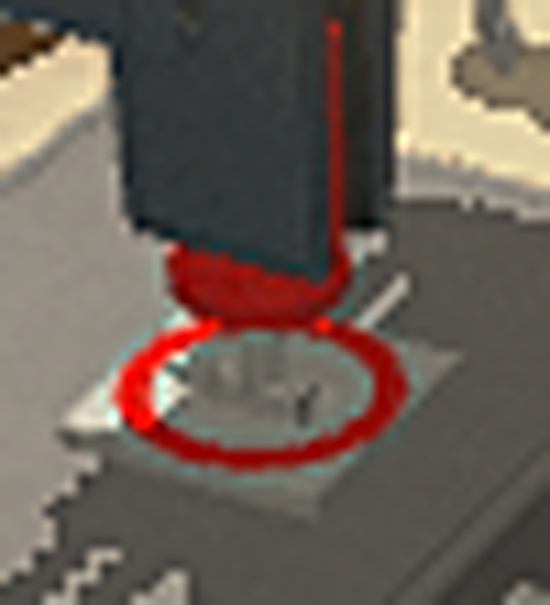

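The blade is entering the slot, with the slot's right end still visible at about (247,261). I'll keep pressing on down.

```bash
python3 -m creep '[[1,0,0,1,0,0,0],[1,0,0,0,0,0,0]]'
python3 -m creep '[[1,0,0,1,0,0,0],[1,0,0,0,0,0,0]]'
python3 -m creep '[[1,0,0,1,0,0,0],[1,0,0,0,0,0,0]]'
```

```text
time_s: 10.58
ee_pos: [436.2, 317.4, 126.3]
ee_rot: [180.0, 0.1, -164.0]
force: [0.4, 1.1, 4.4]
gripper_width: 9.7
time_s: 10.82
ee_pos: [436.3, 317.2, 125.3]
ee_rot: [-180.0, 0.1, -164.0]
force: [1.3, 1.5, 3.8]
gripper_width: 9.7
time_s: 11.08
ee_pos: [435.9, 317.0, 123.2]
ee_rot: [-180.0, -0.0, -164.0]
force: [2.1, 0.9, -1.8]
gripper_width: 9.7
```

```bash
python3 -m creep '[[1,0,0,1.5,0,0,0],[1,0,0,0,0,0,0]]'
python3 -m creep '[[1,0,0,1.5,0,0,0],[1,0,0,0,0,0,0]]'
python3 -m creep '[[1,0,0,1.5,0,0,0],[1,0,0,0,0,0,0]]'
python3 -m creep '[[1,0,0,1.5,0,0,0],[1,0,0,0,0,0,0]]'
```

```text
time_s: 11.32
ee_pos: [435.7, 317.0, 122.0]
ee_rot: [-180.0, -0.0, -164.0]
force: [1.7, 1.1, 0.4]
gripper_width: 9.9
time_s: 11.58
ee_pos: [435.6, 317.0, 120.5]
ee_rot: [-180.0, -0.0, -164.0]
force: [0.7, -0.2, -0.9]
gripper_width: 9.7
time_s: 11.82
ee_pos: [435.5, 316.9, 118.9]
ee_rot: [-180.0, -0.1, -164.0]
force: [0.5, 1.0, -1.4]
gripper_width: 9.8
time_s: 12.08
ee_pos: [435.6, 317.0, 117.4]
ee_rot: [-180.0, -0.0, -164.0]
force: [1.5, 0.8, -2.9]
gripper_width: 9.8
```

```bash
python3 -m creep '[[1,0,0,1.5,0,0,0],[1,0,0,1.5,0,0,0],[1,0,0,0,0,0,0]]'
python3 -m creep '[[1,0,0,1.5,0,0,0],[1,0,0,1.5,0,0,0],[1,0,0,0,0,0,0]]'
python3 -m creep '[[1,0,0,1.5,0,0,0],[1,0,0,1,0,0,0],[1,0,0,0,0,0,0]]'
python3 - <<'E'
from h import *
snap("scene","scene6");crop("scene6",220,225,270,280,11,"c13")
E
```

```text
time_s: 12.45
ee_pos: [435.7, 317.1, 114.7]
ee_rot: [-180.0, -0.0, -164.0]
force: [-0.3, 0.6, -0.7]
gripper_width: 9.6
time_s: 12.82
ee_pos: [435.8, 317.1, 111.8]
ee_rot: [-180.0, -0.0, -164.0]
force: [0.1, 0.0, -0.3]
gripper_width: 9.9
time_s: 13.2
ee_pos: [435.8, 317.1, 109.3]
ee_rot: [-180.0, -0.0, -164.0]
force: [1.0, -0.2, 0.2]
gripper_width: 9.9
```

View pics/c13.png

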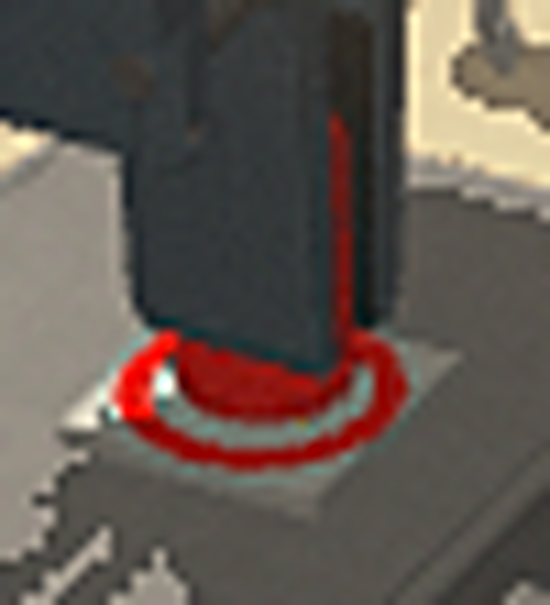

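The disc sits just above the lock face, well inside the ring. I'll push to full contact.

```bash
python3 -m creep '[[1,0,0,1,0,0,0],[1,0,0,0,0,0,0]]'
python3 -m creep '[[1,0,0,1,0,0,0],[1,0,0,0,0,0,0]]'
python3 -m creep '[[1,0,0,1,0,0,0],[1,0,0,0,0,0,0]]'
```

```text
time_s: 13.5
ee_pos: [435.8, 317.1, 108.3]
ee_rot: [-180.0, -0.0, -164.0]
force: [0.2, -0.4, -0.4]
gripper_width: 9.6
time_s: 13.75
ee_pos: [435.8, 317.1, 107.3]
ee_rot: [-180.0, -0.0, -164.0]
force: [-0.0, 0.5, -0.4]
gripper_width: 9.8
time_s: 14.0
ee_pos: [435.9, 317.3, 107.0]
ee_rot: [180.0, 0.0, -164.0]
force: [-1.4, -0.6, 4.9]
gripper_width: 10.1
```

Contact (4.9 N) came at TCP z = 107.0, exactly the predicted home height. Now turning clockwise.

```bash
python3 -m creep '[[1,0,0,0,0,0,6],[1,0,0,0,0,0,8],[1,0,0,0,0,0,8],[1,0,0,0,0,0,8]]' 60
python3 -c "
from h import *
print(state()['torque'])"
```

```text
time_s: 14.5
ee_pos: [436.2, 317.9, 107.0]
ee_rot: [179.9, 0.0, 165.8]
force: [-1.0, 1.4, 4.1]
gripper_width: 10.0
[ 0.33930989 -0.00190379  0.10620372]
```

```bash
python3 -m creep '[[1,0,0,0,0,0,8],[1,0,0,0,0,0,8],[1,0,0,0,0,0,8],[1,0,0,0,0,0,8]]'
python3 -m creep '[[1,0,0,0,0,0,8],[1,0,0,0,0,0,8],[1,0,0,0,0,0,4],[1,0,0,0,0,0,2],[1,0,0,0,0,0,0]]'
python3 -c "
from h import *
print(state()['torque'])
snap('scene','scene7');crop('scene7',190,210,310,310,6,'c14')"
```

```text
time_s: 15.0
ee_pos: [436.4, 318.2, 107.0]
ee_rot: [179.9, -0.0, 133.8]
force: [-0.5, 1.7, 2.6]
gripper_width: 9.8
time_s: 15.62
ee_pos: [436.5, 318.2, 107.0]
ee_rot: [179.9, -0.1, 112.0]
force: [-0.5, 4.5, 3.5]
gripper_width: 9.9
[ 0.7787049  -0.10771314  0.05851665]
```

View pics/c14.png

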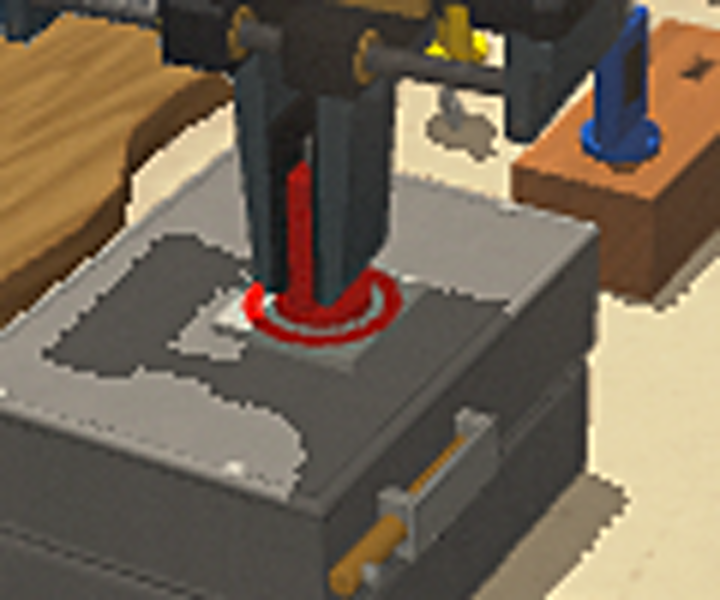

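The bolt has slid out (knob at about (248,305)), so the plug is following the key. I'll finish the last degrees to the stop.

```bash
python3 -m creep '[[1,0,0,0,0,0,2],[1,0,0,0,0,0,2],[1,0,0,0,0,0,0]]'
python3 -c "
from h import *
print(state()['torque'])"
python3 -m creep '[[1,0,0,0,0,0,1],[1,0,0,0.3,0,0,1],[1,0,0,0,0,0,0],[1,0,0,0,0,0,0]]'
python3 -c "
from h import *
print(state()['torque'],state()['ee_rot'])
snap('scene','scene8');crop('scene8',190,210,310,310,6,'c15')"
```

```text
time_s: 16.05
ee_pos: [436.5, 318.1, 107.0]
ee_rot: [179.9, -0.1, 107.9]
force: [0.5, 5.0, 4.9]
gripper_width: 9.9
[ 1.13780051 -0.24316262  0.12148256]
time_s: 16.55
ee_pos: [436.6, 318.1, 107.0]
ee_rot: [179.9, -0.1, 106.0]
force: [0.9, 5.5, 7.2]
gripper_width: 9.6
[ 1.07711471 -0.14023362  0.21426885] [ 1.79855798e+02 -7.98937696e-02  1.05983710e+02]
```

View pics/c15.png

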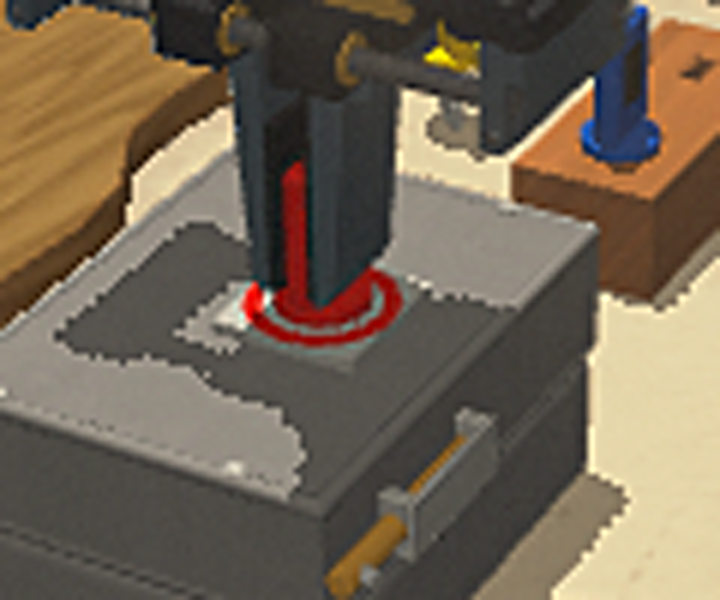

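```bash
python3 -m creep '[[1,0,0,0,0,0,1],[1,0,0,0,0,0,0],[1,0,0,0,0,0,0],[1,0,0,0,0,0,0],[1,0,0,0,0,0,0]]'
python3 - <<'E'
from h import *
print(state()['torque'],np.abs(state()['qvel']).max())
g=load("scene0"); a=np.radians(16); u=np.array([-np.sin(a),np.cos(a)])
p0=at_z(g,254.3,298.9,70); 
# solve distance along +-u matching knob now
for d in (18,20,22,24): q=p0.copy(); q[:2]+=d*u; print(d,np.round(proj(g,q),1))
print("start knob",p0,"now px (246.6,307.1)")
E
python3 -m creep '[[1,0,0,0,0,0,0],[1,0,0,0,0,0,0]]'
```

```text
time_s: 17.23
ee_pos: [436.6, 318.1, 107.0]
ee_rot: [179.9, -0.1, 105.0]
force: [1.0, 4.8, 7.4]
gripper_width: 9.6
[ 1.1117466  -0.15521721  0.30168247] 0.07531641794992673
18 [248.9 304.7]
20 [248.2 305.3]
22 [247.6 306. ]
24 [247.  306.6]
start knob [365.34027481 357.79710183  70.        ] now px (246.6,307.1)
time_s: 17.48
ee_pos: [436.6, 318.1, 107.0]
ee_rot: [179.9, -0.1, 105.0]
force: [-0.2, 5.2, 7.5]
gripper_width: 9.5
```

The torque rises by about 0.1 N m per degree, so the key is hard on the stop. The bolt has travelled at least 22 mm by pixels, and everything is at rest. Handing in.

```bash
python3 -c "
from h import *
print(job_done()); s=state(); print(s['time_s'],s['ee_pos'],s['force'],s['torque'],s['gripper_width'])"
```

```text
the job is handed in; nothing more can be done
None
the job is handed in; nothing more can be done
```

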